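# Gauge the wax level in the cup and lock the reading

### The job

Stand the depth gauge across the rim of the yellow cup with its probe over the middle of the cup, then push the probe down by its knob until it gently touches the hard wax inside, without pressing hard. With the probe still touching the wax, press the little lock lever fully down, and leave the gauge sitting flat on the cup with the jar, the tin and the bowl undisturbed.

Things in the scene. Friction and masses are not known exactly. Their poses are not given: they have to be found in the camera images.
- knob_center (a point): Centre of the black square knob (22 x 22 x 24 mm tall) on top of the depth gauge's probe: grip here, across y (the lever is on the +x side). Axes as the gauge: x along the bar towards the lever, y across the bar, z up. With the probe drawn up, as at the start, this point is 89 mm above the bar's underside.
- bridge_foot (a point): Centre of the underside of the gauge's flat aluminium bridge bar (130 mm along x, 34 mm along y, 14 mm thick), on the probe's axis; axes as the knob. At the start it stands flat on the bamboo tray; it is to lie across the cup's rim. The whole gauge weighs about 0.3 kg and can be carried by the knob, the bar hanging with the probe drawn up.
- probe: Steel probe rod, 8 mm thick, sliding through the middle of the bar; origin at the underside of its 12 mm round foot, axes as the gauge. Drawn up, the foot is 1 mm above the bar's underside; it slides down up to 60 mm. Friction of about 1.5 N keeps it where it is left. The foot is sprung: it gives 3 mm at 2 N/mm (6 N), then is rigid.
- lever_end (a point): Point on the lock lever, 26 mm from its hinge. Lever 28 long, 16 wide, 5 mm thick; hinge 20 mm from the probe's axis towards +x and 22 mm above the bar's underside. Open, it points up and outwards; fully down it lies level, its top 24.5 mm above the bar's underside. Press it from above, 38 mm from the probe's axis; it needs some 3 to 10 N and it stays where left.
- lock (a joint): Angle of the lock lever in rad: 0 = open (raised 0.42 rad, 24 degrees), 0.42 = fully down and level, where it clamps the probe.
- cup: Round yellow melamine cup, 96 mm across the rim, 85 mm tall, wall 4 mm, fixed upright in a low steel ring holder on the glass shelf; origin at the centre of its underside. It is part-filled with hard flat wax, whose top lies somewhere between 26 and 44 mm below the rim: it is not measured.
- cup_rim (a point): Centre of the cup's mouth, at the height of the rim.
- tray: Bamboo tray, 180 (x) x 150 (y) x 16 mm tall, floor and walls 6 mm thick, fixed on the shelf; origin at the centre of its underside. The gauge stands on it at the start.
- jar: Bystander: closed brown jar with white cap, 64 mm across, 95 mm tall; origin at the centre of its underside.
- tin: Bystander: round lidded aluminium tin, 75 mm across, 50 mm tall; origin at the centre of its underside.
- bowl: Bystander: white ceramic bowl, 90 mm across, 45 mm tall; origin at the centre of its underside.
Mind the look-alikes: they are no part of the job. What is shaped like the part that bears knob_center but blue is not meant.

How it is judged:
On the way, in this order (a step that is already met when the one before it is completed fails the run):
1. With the gauge standing flat on the cup's rim, the probe touches the wax (contact force between probe and cup above 0.5 N and horizontal distance between probe and cup_rim below 0.018 m and z of bridge_foot in the frame of cup_rim below 0.004 m and angle between bridge_foot's own z axis and vertical below 0.08 rad), for 0.15 s.
2. The lock lever is pressed fully down while the probe touches the wax (value of joint lock above 0.35 rad and contact force between probe and cup above 0.1 N), for 0.2 s.
At the end, for the whole second after the job is handed in: The gauge's bar lies flat on the cup's rim (underside within 4 mm of the rim's height, tilted less than 0.06 rad), the probe within 18 mm of the cup's centre and still touching the wax (more than 0.1 N), the lock lever down (more than 0.35 of 0.42 rad), all at rest and released (all of step 2 and horizontal distance between probe and cup_rim below 0.018 m and z of bridge_foot in the frame of cup_rim between -0.003 and 0.004 m and angle between bridge_foot's own z axis and vertical below 0.06 rad and linear speed of probe below 0.02 m/s).
It fails at once if the probe is pressed into the wax with more than 15 N (contact force between probe and cup above 15 N).
It fails at once if the jar is disturbed (moved more than 20 mm) (distance of jar from where it was at the start of the episode above 0.02 m).
It fails at once if the tin is disturbed (moved more than 20 mm) (distance of tin from where it was at the start of the episode above 0.02 m).
It fails at once if the bowl is disturbed (moved more than 20 mm) (distance of bowl from where it was at the start of the episode above 0.02 m).
It also fails if it takes over 59 s, if anything falls off the work surface, if the arm or the gripper's body presses on something with over 40 N, if the wrist force passes 120 N, or if a joint passes its speed limit or range.

### The arm

A 7-joint arm with a two-finger parallel gripper is mounted at the origin on the work surface. World frame = base frame: x ahead of the robot, y to its left, z up, the work surface at z = 0. Lengths are in m, angles in rad, forces in N, time in s.
With the tool pointing down it reaches from about 0.425 to 0.925 m from the base axis. Payload 6.8 kg.
Tool frame: the origin (TCP) lies midway between the tips of the shut fingers; the grasp point (between the pads) lies 19 mm behind it; z points along the fingers, y is the line along which they close (so a half turn about z gives the same grasp; the last joint's range is limited). The gripper opens to 85 mm and grips with 20 to 120 N. Pads are 22 mm wide; open, the fingers measure 114 mm over their backs; the gripper's body (76 mm by 85 mm) begins 54 mm behind the grasp point. The pads swing forward as they close: fully open they stand 13 mm farther back than shut.
Start: joints at [1.121, 0.477, 0.022, 1.555, -0.011, 1.109, -0.083], TCP at [0.226, -0.636, 0.231] pointing down, gripper open.
Joint ranges: [-2.96, 2.96], [-0.34, 2.1], [-1.41, 1.46], [0.24, 2.44], [-1.37, 4.51], [0.17, 1.92], [-2.96, 2.96]. Speed limits (rad/s): [2.39, 2.39, 3.14, 3.14, 3.14, 3.14, 3.14].

### API

Orientations are given as a unit quaternion [x, y, z, w].
In Python, from cell import bot, viewer, ticket gives the robot as it stands.
- The arm moves only by the tool play_rows, never from a script. Its argument "increments" is a list of rows, each an object with "linear": the shift along the world's x, y, z each as a share of 2 cm, from -1 to 1, a list of three; "twist": the turn, a rotation vector about the world's x, y, z each as a share of 30 degrees, from -1 to 1, a list of three; "gripper": the opening, from -1 (shut) to 1 (fully open), so that 0 is half open. In form: [{"linear": [dx, dy, dz], "twist": [rx, ry, rz], "gripper": gripper}, ...]. A call has exactly 10 rows; each row shifts and turns the commanded pose from where the row before left it; what a row does not reach is not made up. A row lasts 1/8 s, in which the tool goes at most 62.5 mm and 10.7 degrees, less where a joint would pass 70% of its speed; a pose out of reach is approached as far as the arm can. A call with a number of a shift or a turn outside -1 to 1 is refused whole. A call with a gripper value outside its range is refused whole. The fingers move at their own pace and stop on an object; "grip_force" is the grip in N (left out, the last holds). Time passes only in rows, so rows that do not move let the fingers close, or fill a call up. It gives the time, the measured TCP pose, the force, the opening and the grip force at its end, in the units of the state.
- bot.observe(): the state, without advancing time (a new reading comes with each control period).
- viewer.snapshot(name): name is "side" or "top" or "wrist"; returns the picture (400x640x3 uint8, blue, green, red); there is no depth.
- viewer.camera_params(name): a dict with "vfov" (degrees; the focal length in pixels is half the picture's height over the tangent of half this angle, whatever the lens; pixels are square), "cx", "cy" (the principal point, pixels), "k1" (the pictures are not rectified: a ray, as slopes to the right and down, at radius r is drawn at 1 + k1 r^2 times it, then the intrinsics apply), "extrinsics" (4x4, takes a point from camera to world coordinates). Camera axes: x right, y up, looking along -z (the intrinsics and any distortion apply to the point x, -y, -z); pixel columns grow to the right and rows downward; lengths in m; the calibration is good to about 2 mm. A picture is of the moment at which its call begins: read the wrist's pose just before it. camera_params takes no time and is no camera call; for the wrist camera it gives the pose at the moment of the call.
- ticket.hand_in(): hands the job in; it is judged then, once.
The state is a dict: "time_s": time; "joints": joint angles; "qvel": joint speeds; "joint_efforts": joint torques, N m; "ee_pos": TCP position; "ee_rot": TCP orientation; "force": force on the tool from outside, world axes, zero at the start; "moment": the same for the moment, N m; "width": opening from 0.0 (shut) to 1.0 (fully open); "finger_force": force on a finger pad.
Only numpy, scipy, OpenCV 4.12 (cv2) and the standard library are available. Lean on these libraries where they do the work, as an engineer would, in place of code of your own. Each camera call takes 0.05 s, during which the arm holds its last target. There are 200 camera calls.

## Working session

There is one attempt and no reset: what is moved stays moved. The work goes in short steps, Python scripts to look and compute and a tool call to move; the robot and the scene stay as the last step left them, time stands still between calls to the robot, and variables do not carry over. Pictures are saved under pics/ and viewed, at most 10 in all, crops included, and the job is handed in when it is done.

Besides the shell and the picture viewer there is one more tool, called after "Request:" in YAML: its name, and indented under it one key for each argument. play_rows: Moves the arm, as the interface text tells. Shift numbers are shares of 2 cm and turn numbers shares of 30 degrees, none past 1 either way. Its arguments: {"type":"object","properties":{"increments":{"type":"array"},"grip_force":{"type":"number"}},"required":["increments"]}

```bash
ls; mkdir -p pics; cat > h.py <<'E'
import numpy as np, cv2
from cell import bot, viewer, ticket
def cam(n):
    p=viewer.camera_params(n); f=200/np.tan(np.radians(p["vfov"])/2); return p,f
def ray(p,u,v):
    f=200/np.tan(np.radians(p["vfov"])/2)
    d=np.array([(u-p["cx"])/f,(v-p["cy"])/f]); s=d.copy()
    for _ in range(30): s=d/(1+p["k1"]*(s@s))
    E=np.array(p["extrinsics"]); r=E[:3,:3]@np.array([s[0],-s[1],-1]); return E[:3,3],r
def onz(p,u,v,z):
    o,r=ray(p,u,v); return o+r*(z-o[2])/r[2]
def tri(a,b):
    (o1,r1),(o2,r2)=a,b; A=np.stack([r1,-r2],1); t=np.linalg.lstsq(A,o2-o1,rcond=None)[0]
    P,Q=o1+t[0]*r1,o2+t[1]*r2; return (P+Q)/2,np.linalg.norm(P-Q)
def proj(p,X):
    E=np.array(p["extrinsics"]); c=E[:3,:3].T@(np.array(X)-E[:3,3]); s=np.array([c[0],-c[1]])/-c[2]
    f=200/np.tan(np.radians(p["vfov"])/2); s=s*(1+p["k1"]*(s@s)); return s*f+[p["cx"],p["cy"]]
E
python3 - <<'E'
from h import *
for n in ("side","top"):
    i=viewer.snapshot(n); cv2.imwrite(f"pics/{n}0.png",i); p=viewer.camera_params(n); print(n,{k:(np.round(v,3).tolist()) for k,v in p.items()})
o=bot.observe(); print(o)
E
```

```text
pics
side {'vfov': 56.256, 'cx': 317.88, 'cy': 195.232, 'k1': -0.024, 'extrinsics': [[-0.99, 0.068, -0.121, 0.38], [-0.139, -0.485, 0.864, 0.875], [-0.0, 0.872, 0.489, 0.632], [0.0, 0.0, 0.0, 1.0]]}
top {'vfov': 45.789, 'cx': 320.412, 'cy': 205.305, 'k1': -0.13, 'extrinsics': [[-0.004, 0.99, -0.139, 0.304], [-1.0, -0.003, 0.003, -0.006], [0.002, 0.139, 0.99, 1.409], [0.0, 0.0, 0.0, 1.0]]}
{'time_s': 0.1, 'joints': array([ 1.12089864,  0.47770032,  0.02236904,  1.55636049, -0.01146906,
        1.10930194, -0.08310619]), 'qvel': array([-0.00035351, -0.00097957,  0.00021654, -0.00161094,  0.00026608,
        0.00060167,  0.00029575]), 'joint_efforts': array([ 4.54956302e-03, -5.97758532e+01,  1.61379363e+00, -2.81953311e+01,
        1.28400096e-02,  5.05589240e-03, -2.19507774e-05]), 'ee_pos': array([ 0.22603234, -0.63545961,  0.2304316 ]), 'ee_rot': array([ 9.85431619e-01,  1.70070133e-01, -2.17094367e-04, -7.91626289e-04]), 'force': array([-1.11287966, -0.45064841,  0.13464284]), 'moment': array([ 0.0090576 ,  0.06706292, -0.04450377]), 'finger_force': 0.0, 'width': 1.0027617969273221}
```

View pics/side0.png

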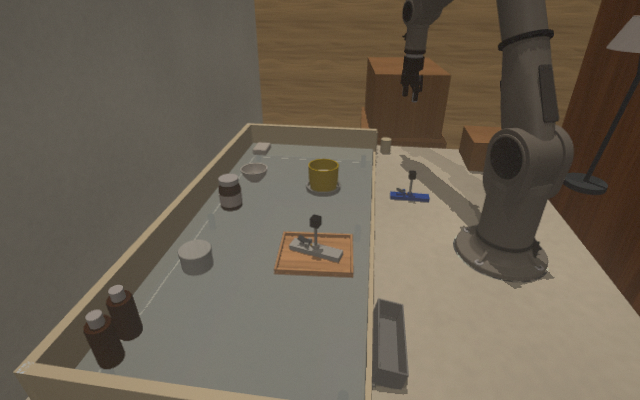

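View pics/top0.png

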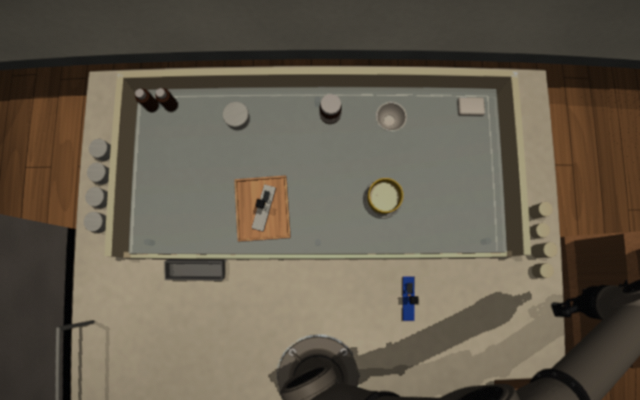

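The side view shows the gauge on the tray (knob at about 316,221) and the cup (323,175). In the top view the gauge is at (263,207), the cup at (385,196) and the blue decoy at (408,298). I'll zoom in for detail and take mask centroids.

```bash
python3 - <<'E'
from h import *
S=cv2.imread("pics/side0.png");T=cv2.imread("pics/top0.png")
a=cv2.resize(S[205:280,270:360],None,fx=4.4,fy=4.4,interpolation=cv2.INTER_CUBIC)
b=cv2.resize(T[172:247,222:312],None,fx=4.4,fy=4.4,interpolation=cv2.INTER_CUBIC)
cv2.imwrite("pics/crop0.png",np.hstack([a,b]))
ps,pt=viewer.camera_params("side"),viewer.camera_params("top")
for n,I,w in (("side",S,(285,145,365,200)),("top",T,(355,170,415,225))):
    h=cv2.cvtColor(I,cv2.COLOR_BGR2HSV); m=cv2.inRange(h,(20,110,60),(35,255,255)); k=np.zeros_like(m); k[w[1]:w[3],w[0]:w[2]]=m[w[1]:w[3],w[0]:w[2]]
    c=max(cv2.findContours(k,cv2.RETR_EXTERNAL,cv2.CHAIN_APPROX_NONE)[0],key=cv2.contourArea)
    print(n,cv2.boundingRect(c),cv2.fitEllipse(cv2.convexHull(c)))
    m=cv2.inRange(h,(5,80,90),(18,255,255)); k=np.zeros_like(m)
    w=(270,225,362,280) if n=="side" else (228,170,298,248)
    k[w[1]:w[3],w[0]:w[2]]=m[w[1]:w[3],w[0]:w[2]]
    c=max(cv2.findContours(k,cv2.RETR_EXTERNAL,cv2.CHAIN_APPROX_NONE)[0],key=cv2.contourArea)
    q=cv2.approxPolyDP(cv2.convexHull(c),4,True)[:,0]; print("tray",q.tolist())
E
```

```text
side (308, 159, 31, 32) ((322.9612731933594, 174.00733947753906), (32.29591751098633, 36.665733337402344), 179.12208557128906)
tray [[283, 232], [352, 234], [352, 276], [275, 273]]
top (367, 178, 36, 36) ((384.7994689941406, 195.1902618408203), (35.12556457519531, 35.894798278808594), 73.70503234863281)
tray [[284, 175], [290, 236], [239, 241], [235, 179]]
```

View pics/crop0.png

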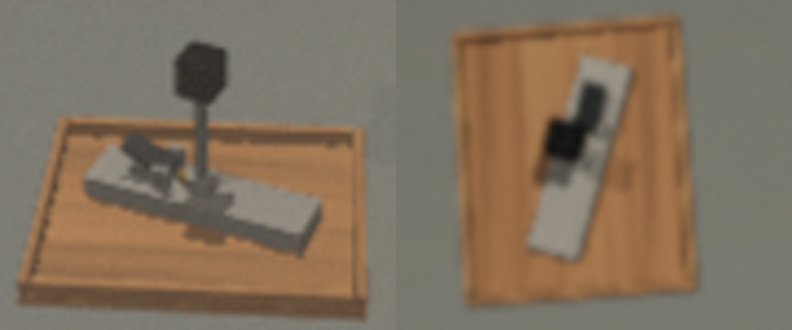

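The crop shows the knob at side (315.5,221.4) and top (260.6,203.8). The bar centre is at top (263.6,208.1), yawed about -16°, and the lever is towards +x. Next I'll triangulate.

```bash
python3 - <<'E'
from h import *
ps,pt=viewer.camera_params("side"),viewer.camera_params("top")
r=np.round
print("knob",tri(ray(ps,315.5,221.4),ray(pt,260.6,203.8)))
sc=lambda u,v:(u/4.4+222-90,v/4.4+172)
for z in (0.0,0.02,0.03):
    c=np.array([onz(pt,*sc(u,v),z) for u,v in ((583,57),(632,68),(575,260),(527,250))])
    ax=(c[0]+c[1]-c[2]-c[3])/2; print(z,r(c.mean(0),4),np.linalg.norm(ax),np.degrees(np.arctan2(ax[1],ax[0])),np.linalg.norm(c[0]-c[1]))
# tray corners: top-view vs side-view
tt=[(456,28),(680,15),(699,292),(466,308)]; ts=[(62,118),(367,128),(365,318),(18,302)]
# top: TL(+x+y),TR(+x-y),BR(-x-y),BL(-x+y); side: far edge=-y ; left=+x
m={0:3,1:0,2:1,3:2}
for i in range(4):
    s=ts[m[i]]; P,e=tri(ray(ps,s[0]/4.4+270,s[1]/4.4+205),ray(pt,*sc(*tt[i]))); print("tray",r(P,4),r(e,4))
for z in (0.0,0.05,0.085,0.1):
    a=onz(pt,384.8,195.2,z); print("cup",z,r(a,4),np.linalg.norm(onz(pt,366.8,195.2,z)-onz(pt,402.8,195.2,z)), proj(ps,a))
E
python3 - <<'E'
import cv2,numpy as np
S=cv2.imread("pics/side0.png");T=cv2.imread("pics/top0.png")
a=cv2.resize(S[140:210,280:365],None,fx=4.4,fy=4.4,interpolation=cv2.INTER_CUBIC)
b=cv2.resize(T[160:230,342:427],None,fx=4.4,fy=4.4,interpolation=cv2.INTER_CUBIC)
cv2.imwrite("pics/crop1.png",np.hstack([a,b]))
E
```

```text
knob (array([0.48593837, 0.1518471 , 0.15171397]), np.float64(0.003221780373025661))
0.0 [0.4935 0.1613 0.    ] 0.13775101581288518 -15.617226904294267 0.03478321470236763
0.02 [0.4908 0.1589 0.02  ] 0.13579614059649053 -15.617226904294274 0.03428959333800283
0.03 [0.4894 0.1578 0.03  ] 0.1348187029882932 -15.617226904294276 0.034042782655820454
tray [0.5721 0.2377 0.0576] 0.002
tray [0.5794 0.0883 0.0694] 0.0016
tray [0.3984 0.0748 0.0703] 0.003
tray [0.3896 0.2271 0.0592] 0.0042
cup 0.0 [ 0.531  -0.2041  0.    ] 0.10937832606677643 [318.13980016 200.58330344]
cup 0.05 [ 0.523 -0.197  0.05 ] 0.10549775615633157 [320.27773508 188.64061736]
cup 0.085 [ 0.5173 -0.1921  0.085 ] 0.10278135721902022 [321.84067539 179.90968447]
cup 0.1 [ 0.5149 -0.19    0.1   ] 0.10161718624588674 [322.52808598 176.06959805]
```

View pics/crop1.png

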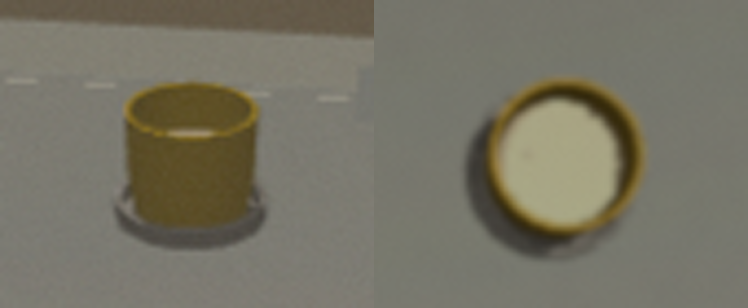

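The crop shows the cup rim ellipse centred at side (323.6,165.0) and top (385.9,195.2). The tray puts the shelf at about z 0.048. Now I'll start moving.

Request:
play_rows:
  increments:
    - {"linear": [1,1,0],"twist": [0,0,-0.3],"gripper": 1}
    - {"linear": [1,1,0],"twist": [0,0,-0.3],"gripper": 1}
    - {"linear": [1,1,0],"twist": [0,0,-0.3],"gripper": 1}
    - {"linear": [1,1,0],"twist": [0,0,-0.27],"gripper": 1}
    - {"linear": [1,1,0],"twist": [0,0,0],"gripper": 1}
    - {"linear": [1,1,0],"twist": [0,0,0],"gripper": 1}
    - {"linear": [1,1,0],"twist": [0,0,0],"gripper": 1}
    - {"linear": [1,1,0],"twist": [0,0,0],"gripper": 1}
    - {"linear": [1,1,0],"twist": [0,0,0],"gripper": 1}
    - {"linear": [1,1,0],"twist": [0,0,0],"gripper": 1}

```text
time_s: 1.35
ee_pos: [0.4266, -0.4351, 0.2309]
ee_rot: [0.991, -0.135, -0.0, -0.0]
force: [-0.4, 0.0, 0.3]
width: 1.0
finger_force: 0.0
```

Request:
play_rows:
  increments:
    - {"linear": [1,1,0],"twist": [0,0,0],"gripper": 1}
    - {"linear": [1,1,0],"twist": [0,0,0],"gripper": 1}
    - {"linear": [1,1,0],"twist": [0,0,0],"gripper": 1}
    - {"linear": [0,1,0],"twist": [0,0,0],"gripper": 1}
    - {"linear": [0,1,0],"twist": [0,0,0],"gripper": 1}
    - {"linear": [0,1,0],"twist": [0,0,0],"gripper": 1}
    - {"linear": [0,1,0],"twist": [0,0,0],"gripper": 1}
    - {"linear": [0,1,0],"twist": [0,0,0],"gripper": 1}
    - {"linear": [0,1,0],"twist": [0,0,0],"gripper": 1}
    - {"linear": [0,1,0],"twist": [0,0,0],"gripper": 1}

```text
time_s: 2.6
ee_pos: [0.4862, -0.2346, 0.2314]
ee_rot: [0.991, -0.135, 0.0, 0.0]
force: [0.1, 0.2, -0.5]
width: 1.0
finger_force: 0.0
```

```bash
python3 - <<'E'
from h import *
from scipy.spatial.transform import Rotation as R
ps,pt=viewer.camera_params("side"),viewer.camera_params("top")
print("rim",tri(ray(ps,323.6,165),ray(pt,385.9,195.2)))
p=viewer.camera_params("wrist");o=bot.observe();i=viewer.snapshot("wrist"); cv2.imwrite("pics/w0.png",i)
print(o["ee_pos"],R.from_quat(o["ee_rot"]).as_matrix().round(3),o["force"],o["joints"].round(2)); print({k:(np.round(v,3).tolist()) for k,v in p.items()})
for z in (0.127,0.133,0.14): print(proj(p,[0.511,-0.187,z]))
E
```

```text
rim (array([ 0.50993304, -0.18732975,  0.14009207]), np.float64(0.0029638577263904225))
[ 0.48624991 -0.23460869  0.23136843] [[ 0.964 -0.267  0.   ]
 [-0.267 -0.964 -0.   ]
 [ 0.    -0.    -1.   ]] [ 0.11702535  0.17548889 -0.53113698] [ 0.35  0.26 -0.02  1.88  0.01  1.01 -1.51]
{'vfov': 63.732, 'cx': 321.664, 'cy': 201.516, 'k1': -0.067, 'extrinsics': [[-0.268, 0.929, 0.255, 0.551], [-0.963, -0.259, -0.07, -0.253], [0.001, -0.264, 0.964, 0.373], [0.0, 0.0, 0.0, 1.0]]}
[254.03412745 187.32413579]
[252.46046556 189.0590116 ]
[250.52954502 191.18862309]
```

View pics/w0.png

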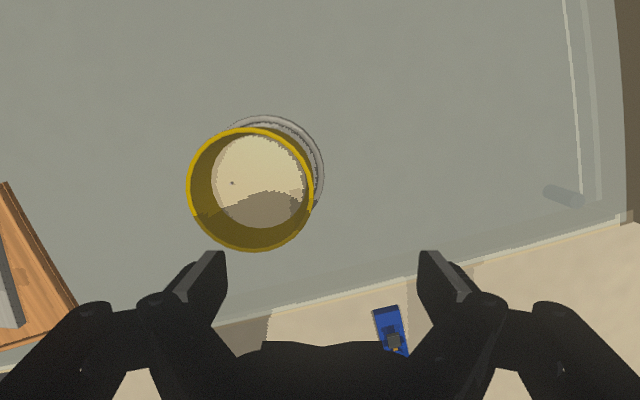

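The wrist view shows the rim ellipse centred near (250,189), about 127 px wide, which agrees with the triangulated rim. I'll fit it before moving on.

```bash
python3 - <<'E'
from h import *
i=cv2.imread("pics/w0.png");p=viewer.camera_params("wrist")
h=cv2.cvtColor(i,cv2.COLOR_BGR2HSV); m=cv2.inRange(h,(18,150,110),(35,255,255)); m[:, :150]=0;m[:,350:]=0;m[270:]=0
c=np.vstack([x for x in cv2.findContours(m,cv2.RETR_EXTERNAL,cv2.CHAIN_APPROX_NONE)[0]])
H=cv2.convexHull(c);e=cv2.fitEllipse(H);print(e,cv2.boundingRect(c))
for z in (0.125,0.13,0.135,0.14,0.145):
    q=np.array([onz(p,u+.5,v+.5,z)[:2] for u,v in H[:,0]]).astype(np.float32)
    A=np.c_[2*q,np.ones(len(q))];s=np.linalg.lstsq(A,(q**2).sum(1),rcond=None)[0];r=np.sqrt(s[2]+s[:2]@s[:2])
    print(z,s[:2].round(4),"diam",round(2*r,4))
E
```

```text
((249.59054565429688, 189.0465850830078), (122.96153259277344, 130.01556396484375), 121.29598236083984) (186, 127, 128, 125)
0.125 [ 0.5075 -0.1783] diam 0.1025
0.13 [ 0.5084 -0.1797] diam 0.1004
0.135 [ 0.5093 -0.1812] diam 0.0984
0.14 [ 0.5102 -0.1826] diam 0.0963
0.145 [ 0.5111 -0.1841] diam 0.0942
```

Request:
play_rows:
  increments:
    - {"linear": [0,1,0],"twist": [0,0,0],"gripper": 1}
    - {"linear": [0,1,0],"twist": [0,0,0],"gripper": 1}
    - {"linear": [0,1,0],"twist": [0,0,0],"gripper": 1}
    - {"linear": [0,1,0],"twist": [0,0,0],"gripper": 1}
    - {"linear": [0,1,0],"twist": [0,0,0],"gripper": 1}
    - {"linear": [0,1,0],"twist": [0,0,0],"gripper": 1}
    - {"linear": [0,1,0],"twist": [0,0,0],"gripper": 1}
    - {"linear": [0,1,0],"twist": [0,0,0],"gripper": 1}
    - {"linear": [0,1,0],"twist": [0,0,0],"gripper": 1}
    - {"linear": [0,1,0],"twist": [0,0,0],"gripper": 1}

```text
time_s: 3.9
ee_pos: [0.4862, -0.0353, 0.2314]
ee_rot: [0.991, -0.135, 0.0, 0.0]
force: [0.5, -0.3, 0.7]
width: 0.996
finger_force: 0.0
```

Request:
play_rows:
  increments:
    - {"linear": [0,1,0],"twist": [0,0,0],"gripper": 1}
    - {"linear": [0,1,0],"twist": [0,0,0],"gripper": 1}
    - {"linear": [0,1,0],"twist": [0,0,0],"gripper": 1}
    - {"linear": [0,1,0],"twist": [0,0,0],"gripper": 1}
    - {"linear": [0,1,0],"twist": [0,0,0],"gripper": 1}
    - {"linear": [0,1,0],"twist": [0,0,0],"gripper": 1}
    - {"linear": [0,1,0],"twist": [0,0,0],"gripper": 1}
    - {"linear": [0,1,0],"twist": [0,0,0],"gripper": 1}
    - {"linear": [0,1,0],"twist": [0,0,0],"gripper": 1}
    - {"linear": [0,0.4,0],"twist": [0,0,0],"gripper": 1}

```text
time_s: 5.15
ee_pos: [0.4861, 0.1532, 0.2314]
ee_rot: [0.991, -0.134, 0.0, -0.0]
force: [-0.1, -1.7, -0.6]
width: 1.001
finger_force: 0.0
```

```bash
python3 - <<'E'
from h import *
p=viewer.camera_params("wrist");o=bot.observe();i=viewer.snapshot("wrist"); cv2.imwrite("pics/w1.png",i)
import pickle; pickle.dump(p,open("w1.pkl","wb"))
print(o["ee_pos"],o["time_s"],o["joints"].round(2),proj(p,[0.486,0.1525,0.145]))
E
```

```text
[0.48612057 0.15319767 0.23135148] 5.15 [-0.18  0.22 -0.29  1.93  0.07  1.   -2.34] [321.88698051 207.24930212]
```

View pics/w1.png

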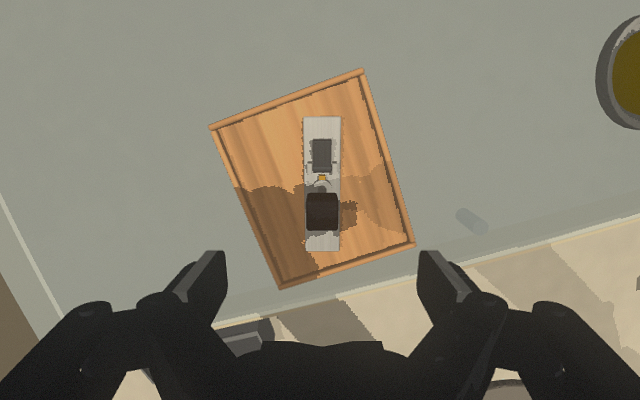

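The wrist view shows the knob at about (321.5,212), midway between the fingers, with the bar aligned vertically (316–341 wide, v 116–251) and the lever above it.

```bash
python3 - <<'E'
from h import *
import pickle;p=pickle.load(open("w1.pkl","rb"))
print(onz(p,321.5,212,.145))
for z in (.064,.07,.075):
    a,b=onz(p,321.5,116,z),onz(p,321.5,251,z);print(z,(a+b)/2,np.linalg.norm(a-b),np.degrees(np.arctan2(*(a-b)[1::-1])))
for z in (.06,.066,.07):
    q=[onz(p,*c,z) for c in ((209,126),(363,69),(415,244),(281,289))];print(z,[np.linalg.norm(q[k]-q[k-1]).round(4) for k in range(4)])
E
```

```text
[0.48253974 0.15375447 0.145     ]
0.064 [0.48298298 0.1536066  0.064     ] 0.13607930931385134 -15.475750273696875
0.07 [0.48429526 0.15324516 0.07      ] 0.1334363987552141 -15.475750273696878
0.075 [0.48538882 0.15294395 0.075     ] 0.1312339732896831 -15.475750273696875
0.06 [np.float64(0.1857), np.float64(0.1545), np.float64(0.1827), np.float64(0.1525)]
0.066 [np.float64(0.1821), np.float64(0.1515), np.float64(0.1792), np.float64(0.1496)]
0.07 [np.float64(0.1798), np.float64(0.1496), np.float64(0.1769), np.float64(0.1476)]
```

Request:
play_rows:
  increments:
    - {"linear": [-0.13,0,-1],"twist": [0,0,0],"gripper": 1}
    - {"linear": [0,0,-1],"twist": [0,0,0],"gripper": 1}
    - {"linear": [0,0,-1],"twist": [0,0,0],"gripper": 0.6}
    - {"linear": [0,0,-1],"twist": [0,0,0],"gripper": 0.3}
    - {"linear": [0,0,-0.7],"twist": [0,0,0],"gripper": 0}
    - {"linear": [0,0,-0.5],"twist": [0,0,0],"gripper": -0.2}
    - {"linear": [0,0,0],"twist": [0,0,0],"gripper": -1}
    - {"linear": [0,0,0],"twist": [0,0,0],"gripper": -1}
    - {"linear": [0,0,0],"twist": [0,0,0],"gripper": -1}
    - {"linear": [0,0,0],"twist": [0,0,0],"gripper": -1}
  grip_force: 50

```text
time_s: 6.45
ee_pos: [0.4837, 0.152, 0.1275]
ee_rot: [0.991, -0.135, 0.0, -0.0]
force: [-0.3, -0.3, -3.3]
width: 0.249
finger_force: 49.9
```

Request:
play_rows:
  increments:
    - {"linear": [0,0,0],"twist": [0,0,0],"gripper": -1}
    - {"linear": [0,0,0],"twist": [0,0,0],"gripper": -1}
    - {"linear": [0,0,0.2],"twist": [0,0,0],"gripper": -1}
    - {"linear": [0,0,0.5],"twist": [0,0,0],"gripper": -1}
    - {"linear": [0,0,0.8],"twist": [0,0,0],"gripper": -1}
    - {"linear": [0,0,1],"twist": [0,0,0],"gripper": -1}
    - {"linear": [0,0,1],"twist": [0,0,0],"gripper": -1}
    - {"linear": [0,0,1],"twist": [0,0,0],"gripper": -1}
    - {"linear": [0,0,1],"twist": [0,0,0],"gripper": -1}
    - {"linear": [0,0,1],"twist": [0,0,0],"gripper": -1}

```text
time_s: 7.7
ee_pos: [0.4837, 0.1521, 0.2593]
ee_rot: [0.991, -0.135, 0.001, -0.0]
force: [0.4, 0.1, -3.3]
width: 0.254
finger_force: 49.9
```

```bash
python3 - <<'E'
from h import *
o=bot.observe();print(o["ee_pos"],o["ee_rot"],o["width"],o["force"],o["finger_force"])
i=viewer.snapshot("wrist");s=viewer.snapshot("side")
a=cv2.resize(s[130:290,230:390],(400,400),interpolation=cv2.INTER_CUBIC);b=i[:,120:520]
cv2.imwrite("pics/g.png",np.hstack([a,b]))
E
```

```text
[0.48366487 0.15211297 0.2592502 ] [ 9.90853161e-01 -1.34942907e-01  5.86594276e-04 -2.85316712e-04] 0.25363034057692296 [ 0.35896709  0.06117736 -3.30098293] 49.9290668964386
```

View pics/g.png

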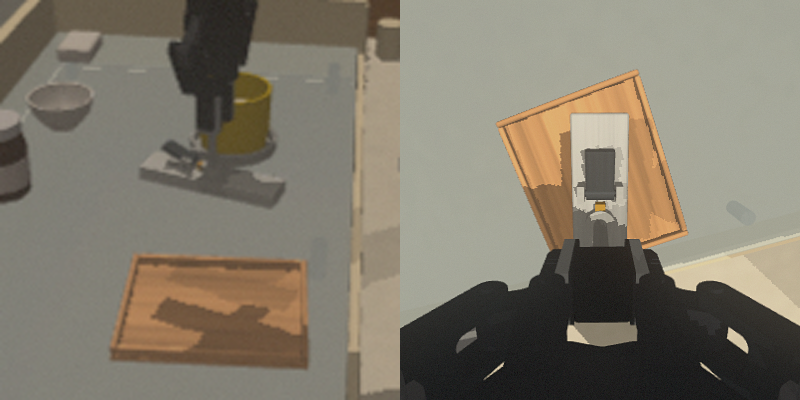

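The gauge is held level with the probe drawn up; the side view shows the bar clear of the tray and the wrist view shows it aligned. I'll carry it over the cup.

Request:
play_rows:
  increments:
    - {"linear": [0,-0.4,0],"twist": [0,0,0],"gripper": -1}
    - {"linear": [0.1,-0.8,0],"twist": [0,0,0],"gripper": -1}
    - {"linear": [0.1,-1,0],"twist": [0,0,0],"gripper": -1}
    - {"linear": [0.1,-1,0],"twist": [0,0,0],"gripper": -1}
    - {"linear": [0.1,-1,0],"twist": [0,0,0],"gripper": -1}
    - {"linear": [0.1,-1,0],"twist": [0,0,0],"gripper": -1}
    - {"linear": [0.1,-1,0],"twist": [0,0,0],"gripper": -1}
    - {"linear": [0.1,-1,0],"twist": [0,0,0],"gripper": -1}
    - {"linear": [0.1,-1,0],"twist": [0,0,0],"gripper": -1}
    - {"linear": [0.1,-1,0],"twist": [0,0,0],"gripper": -1}

```text
time_s: 9.05
ee_pos: [0.5009, -0.0341, 0.2564]
ee_rot: [0.991, -0.136, -0.001, 0.0]
force: [0.2, -0.6, -2.9]
width: 0.252
finger_force: 50.0
```

Request:
play_rows:
  increments:
    - {"linear": [0.1,-1,0],"twist": [0,0,0],"gripper": -1}
    - {"linear": [0.1,-1,0],"twist": [0,0,0],"gripper": -1}
    - {"linear": [0.1,-1,0],"twist": [0,0,0],"gripper": -1}
    - {"linear": [0.1,-1,0],"twist": [0,0,0],"gripper": -1}
    - {"linear": [0,-1,0],"twist": [0,0,0],"gripper": -1}
    - {"linear": [0,-1,0],"twist": [0,0,0],"gripper": -1}
    - {"linear": [0,-0.6,0],"twist": [0,0,0],"gripper": -1}
    - {"linear": [0,0,-0.5],"twist": [0,0,0],"gripper": -1}
    - {"linear": [0,0,-0.5],"twist": [0,0,0],"gripper": -1}
    - {"linear": [0,0,0],"twist": [0,0,0],"gripper": -1}

```text
time_s: 10.3
ee_pos: [0.5088, -0.1628, 0.2358]
ee_rot: [0.991, -0.134, -0.001, -0.0]
force: [0.6, 0.3, -3.4]
width: 0.256
finger_force: 49.9
```

```bash
python3 - <<'E'
from h import *
o=bot.observe();print(o["ee_pos"],o["width"],o["force"],o["time_s"])
i=viewer.snapshot("wrist");s=viewer.snapshot("side")
p=viewer.camera_params("wrist")
a=cv2.resize(s[110:210,270:370],(400,400),interpolation=cv2.INTER_CUBIC);b=i[:,120:520]
cv2.imwrite("pics/c.png",np.hstack([a,b]))
h=cv2.cvtColor(i,cv2.COLOR_BGR2HSV); m=cv2.inRange(h,(18,150,90),(35,255,255)); m[:,:120]=0; m[:,520:]=0
c=np.vstack([x for x in cv2.findContours(m,cv2.RETR_EXTERNAL,cv2.CHAIN_APPROX_NONE)[0] if cv2.contourArea(x)>20]);H=cv2.convexHull(c);print(cv2.boundingRect(c))
import pickle;pickle.dump((p,H),open("c.pkl","wb"))
E
```

```text
[ 0.508828   -0.1628088   0.23584839] 0.25573845110009913 [ 0.59834433  0.33304568 -3.38679911] 10.3
(287, 130, 127, 119)
```

View pics/c.png

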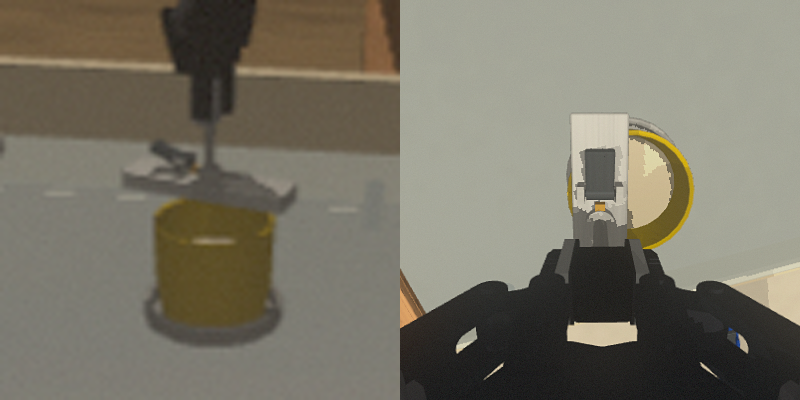

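The bar is about 22 mm short in y of the cup centre: in the wrist view the rim is centred at column 350 against 321 for the axis. I'll shift across, then descend gently.

Request:
play_rows:
  increments:
    - {"linear": [0.06,-0.6,0],"twist": [0,0,0],"gripper": -1}
    - {"linear": [0,-0.52,0],"twist": [0,0,0],"gripper": -1}
    - {"linear": [0,0,-0.2],"twist": [0,0,0],"gripper": -1}
    - {"linear": [0,0,-0.2],"twist": [0,0,0],"gripper": -1}
    - {"linear": [0,0,-0.15],"twist": [0,0,0],"gripper": -1}
    - {"linear": [0,0,-0.1],"twist": [0,0,0],"gripper": -1}
    - {"linear": [0,0,-0.1],"twist": [0,0,0],"gripper": -1}
    - {"linear": [0,0,-0.1],"twist": [0,0,0],"gripper": -1}
    - {"linear": [0,0,0],"twist": [0,0,0],"gripper": -1}
    - {"linear": [0,0,0],"twist": [0,0,0],"gripper": -1}
  grip_force: 50

```text
time_s: 11.65
ee_pos: [0.5109, -0.1864, 0.2204]
ee_rot: [0.991, -0.135, 0.0, 0.0]
force: [-0.9, 0.5, -1.9]
width: 0.25
finger_force: 49.9
```

```bash
python3 - <<'E'
from h import *
o=bot.observe();print(o["ee_pos"],o["width"],o["force"],o["moment"],o["time_s"])
i=viewer.snapshot("wrist");s=viewer.snapshot("side")
a=cv2.resize(s[110:210,270:370],(400,400),interpolation=cv2.INTER_CUBIC);b=i[:,120:520]
cv2.imwrite("pics/d.png",np.hstack([a,b]))
E
```

```text
[ 0.51093077 -0.18637306  0.22038723] 0.2497010321885189 [-0.9320957   0.54319425 -1.89576478] [ 0.00740444 -0.04108866  0.02232572] 11.65
```

View pics/d.png

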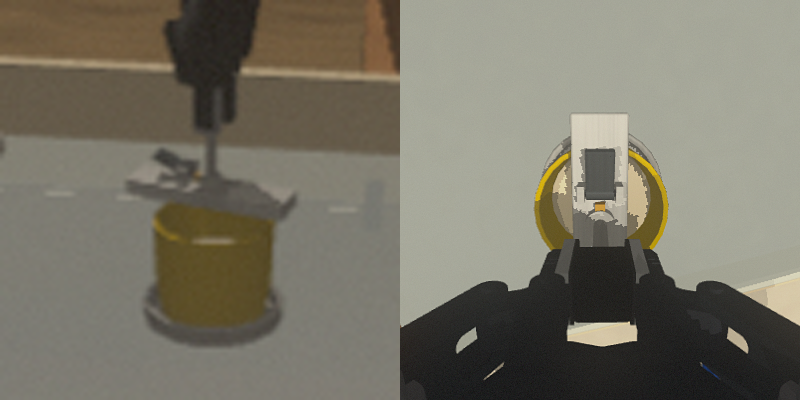

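The bar is centred laterally on the cup (rim columns 535–668, bar 600) and still just above the rim. I'll continue slowly.

Request:
play_rows:
  increments:
    - {"linear": [0,0,-0.1],"twist": [0,0,0],"gripper": -1}
    - {"linear": [0,0,-0.1],"twist": [0,0,0],"gripper": -1}
    - {"linear": [0,0,-0.1],"twist": [0,0,0],"gripper": -1}
    - {"linear": [0,0,-0.1],"twist": [0,0,0],"gripper": -1}
    - {"linear": [0,0,0],"twist": [0,0,0],"gripper": -1}
    - {"linear": [0,0,0],"twist": [0,0,0],"gripper": -1}
    - {"linear": [0,0,0],"twist": [0,0,0],"gripper": -1}
    - {"linear": [0,0,0],"twist": [0,0,0],"gripper": -1}
    - {"linear": [0,0,0],"twist": [0,0,0],"gripper": -1}
    - {"linear": [0,0,0],"twist": [0,0,0],"gripper": -1}

```text
time_s: 13.0
ee_pos: [0.5109, -0.1864, 0.2123]
ee_rot: [0.991, -0.135, 0.0, 0.0]
force: [0.1, 0.6, -3.6]
width: 0.249
finger_force: 49.9
```

```bash
python3 - <<'E'
from h import *
o=bot.observe();print(o["ee_pos"],o["force"],o["moment"])
p=viewer.camera_params("wrist");i=viewer.snapshot("wrist")
h=cv2.cvtColor(i,cv2.COLOR_BGR2HSV); m=cv2.inRange(h,(18,150,90),(35,255,255)); m[:,:200]=0; m[:,480:]=0;m[255:]=0
c=np.vstack([x for x in cv2.findContours(m,cv2.RETR_EXTERNAL,cv2.CHAIN_APPROX_NONE)[0] if cv2.contourArea(x)>20]);H=cv2.convexHull(c)[:,0]
H=H[(H[:,1]<235)]
for z in (.135,.14,.145):
    q=np.array([onz(p,u+.5,v+.5,z)[:2] for u,v in H])
    A=np.c_[2*q,np.ones(len(q))];s=np.linalg.lstsq(A,(q**2).sum(1),rcond=None)[0];r=np.sqrt(s[2]+s[:2]@s[:2]);print(z,s[:2],2*r,len(q))
# bar end top edge (y-centre) for height
g=i[100:125,300:340].mean(2).astype(int); print("barend row",100+np.argmax(np.abs(np.diff(g.mean(1)))), "width",[int(np.argmax(np.diff(i[125,280:322].mean(1).astype(int))))+280, 320+int(np.argmin(np.diff(i[125,320:370].mean(1).astype(int))))])
E
```

```text
[ 0.51085815 -0.18638503  0.21232223] [ 0.07507235  0.55329744 -3.57004588] [0.04011062 0.06165768 0.04844244]
0.135 [ 0.50820962 -0.18606862] 0.0984848615936448 31
0.14 [ 0.50974166 -0.18649256] 0.09623529945357576 31
0.145 [ 0.5112737  -0.18691651] 0.09398573731350601 31
barend row 113 width [291, 347]
```

Request:
play_rows:
  increments:
    - {"linear": [0,0,-0.1],"twist": [0,0,0],"gripper": -1}
    - {"linear": [0,0,-0.1],"twist": [0,0,0],"gripper": -1}
    - {"linear": [0,0,-0.1],"twist": [0,0,0],"gripper": -1}
    - {"linear": [0,0,-0.1],"twist": [0,0,0],"gripper": -1}
    - {"linear": [0,0,-0.1],"twist": [0,0,0],"gripper": -1}
    - {"linear": [0,0,0],"twist": [0,0,0],"gripper": -1}
    - {"linear": [0,0,0],"twist": [0,0,0],"gripper": -1}
    - {"linear": [0,0,0],"twist": [0,0,0],"gripper": -1}
    - {"linear": [0,0,0],"twist": [0,0,0],"gripper": -1}
    - {"linear": [0,0,0],"twist": [0,0,0],"gripper": -1}

```text
time_s: 14.3
ee_pos: [0.5109, -0.1863, 0.2023]
ee_rot: [0.991, -0.135, 0.0, -0.0]
force: [0.5, 0.4, -1.4]
width: 0.25
finger_force: 50.1
```

Request:
play_rows:
  increments:
    - {"linear": [0,0,-0.1],"twist": [0,0,0],"gripper": -1}
    - {"linear": [0,0,-0.1],"twist": [0,0,0],"gripper": -1}
    - {"linear": [0,0,-0.1],"twist": [0,0,0],"gripper": -1}
    - {"linear": [0,0,-0.1],"twist": [0,0,0],"gripper": -1}
    - {"linear": [0,0,-0.1],"twist": [0,0,0],"gripper": -1}
    - {"linear": [0,0,0],"twist": [0,0,0],"gripper": -1}
    - {"linear": [0,0,0],"twist": [0,0,0],"gripper": -1}
    - {"linear": [0,0,0],"twist": [0,0,0],"gripper": -1}
    - {"linear": [0,0,0],"twist": [0,0,0],"gripper": -1}
    - {"linear": [0,0,0],"twist": [0,0,0],"gripper": -1}

```text
time_s: 15.55
ee_pos: [0.5108, -0.1865, 0.1923]
ee_rot: [0.991, -0.135, -0.0, 0.0]
force: [-0.2, -0.6, -1.8]
width: 0.251
finger_force: 50.1
```

```bash
python3 - <<'E'
from h import *
for k in range(4):
    o=bot.observe();print(o["ee_pos"],o["force"],o["moment"]); i=viewer.snapshot("wrist")
g=i[90:150,300:340].mean(2); print("barend row",90+np.argmax(np.abs(np.diff(g.mean(1)))), [int(np.argmax(np.diff(i[125,270:322].mean(1).astype(int))))+270, 320+int(np.argmin(np.diff(i[125,320:370].mean(1).astype(int))))])
E
```

```text
[ 0.51076112 -0.18649225  0.19226116] [-0.18892491 -0.55984192 -1.83539465] [0.02011923 0.06784831 0.01013903]
[ 0.5107796  -0.18646208  0.19228587] [-0.48615317 -0.11413548 -2.07827535] [-0.05262622  0.04277304  0.01885964]
[ 0.51077931 -0.18648097  0.19229115] [-0.25354203 -0.10681251 -2.36994273] [-0.04453529 -0.02509985  0.01560788]
[ 0.51076032 -0.18647761  0.19228466] [ 0.13639098  0.09985835 -2.28662728] [-0.00225103  0.04403846  0.03566004]
barend row 113 [289, 350]
```

The bar is now resting on the rim: its apparent width grew from 56 to 61 px as the camera came down, and the probe has slid about 18 mm. I'll go to just above the shallowest possible wax, then creep.

Request:
play_rows:
  increments:
    - {"linear": [0,0,-0.1],"twist": [0,0,0],"gripper": -1}
    - {"linear": [0,0,-0.1],"twist": [0,0,0],"gripper": -1}
    - {"linear": [0,0,-0.1],"twist": [0,0,0],"gripper": -1}
    - {"linear": [0,0,-0.05],"twist": [0,0,0],"gripper": -1}
    - {"linear": [0,0,-0.02],"twist": [0,0,0],"gripper": -1}
    - {"linear": [0,0,-0.02],"twist": [0,0,0],"gripper": -1}
    - {"linear": [0,0,-0.02],"twist": [0,0,0],"gripper": -1}
    - {"linear": [0,0,-0.02],"twist": [0,0,0],"gripper": -1}
    - {"linear": [0,0,0],"twist": [0,0,0],"gripper": -1}
    - {"linear": [0,0,0],"twist": [0,0,0],"gripper": -1}

```text
time_s: 17.0
ee_pos: [0.5109, -0.1864, 0.1837]
ee_rot: [0.991, -0.135, -0.0, 0.0]
force: [-1.2, 0.2, 0.2]
width: 0.25
finger_force: 50.3
```

Request:
play_rows:
  increments:
    - {"linear": [0,0,-0.02],"twist": [0,0,0],"gripper": -1}
    - {"linear": [0,0,-0.02],"twist": [0,0,0],"gripper": -1}
    - {"linear": [0,0,-0.02],"twist": [0,0,0],"gripper": -1}
    - {"linear": [0,0,-0.02],"twist": [0,0,0],"gripper": -1}
    - {"linear": [0,0,-0.01],"twist": [0,0,0],"gripper": -1}
    - {"linear": [0,0,-0.01],"twist": [0,0,0],"gripper": -1}
    - {"linear": [0,0,0],"twist": [0,0,0],"gripper": -1}
    - {"linear": [0,0,0],"twist": [0,0,0],"gripper": -1}
    - {"linear": [0,0,0],"twist": [0,0,0],"gripper": -1}
    - {"linear": [0,0,0],"twist": [0,0,0],"gripper": -1}

```text
time_s: 18.25
ee_pos: [0.5109, -0.1863, 0.1817]
ee_rot: [0.991, -0.135, 0.0, 0.0]
force: [-1.1, -0.3, 0.7]
width: 0.249
finger_force: 50.3
```

```bash
cat > f.py <<'E'
from h import *
F=[];M=[]
for k in range(6):
    o=bot.observe();F.append(o["force"]);M.append(o["moment"]);viewer.snapshot("top")
print(o["time_s"],o["ee_pos"].round(4),np.mean(F,0).round(2),np.std(F,0).round(2),o["finger_force"])
E
python3 f.py
```

```text
18.5 [ 0.5109 -0.1864  0.1817] [-0.84  0.62  0.04] [0.67 0.46 0.48] 50.26412487030029
```

Request:
play_rows:
  increments:
    - {"linear": [0,0,-0.02],"twist": [0,0,0],"gripper": -1}
    - {"linear": [0,0,-0.02],"twist": [0,0,0],"gripper": -1}
    - {"linear": [0,0,-0.01],"twist": [0,0,0],"gripper": -1}
    - {"linear": [0,0,0],"twist": [0,0,0],"gripper": -1}
    - {"linear": [0,0,0],"twist": [0,0,0],"gripper": -1}
    - {"linear": [0,0,0],"twist": [0,0,0],"gripper": -1}
    - {"linear": [0,0,0],"twist": [0,0,0],"gripper": -1}
    - {"linear": [0,0,0],"twist": [0,0,0],"gripper": -1}
    - {"linear": [0,0,0],"twist": [0,0,0],"gripper": -1}
    - {"linear": [0,0,0],"twist": [0,0,0],"gripper": -1}

```text
time_s: 19.8
ee_pos: [0.5109, -0.1863, 0.1807]
ee_rot: [0.991, -0.135, -0.0, -0.0]
force: [-0.6, 2.0, 0.7]
width: 0.253
finger_force: 50.3
```

```bash
python3 f.py
```

```text
20.05 [ 0.5108 -0.1863  0.1807] [-0.73  1.17 -0.05] [0.28 0.59 0.5 ] 50.27375400066376
```

Request:
play_rows:
  increments:
    - {"linear": [0,0,-0.02],"twist": [0,0,0],"gripper": -1}
    - {"linear": [0,0,-0.02],"twist": [0,0,0],"gripper": -1}
    - {"linear": [0,0,-0.02],"twist": [0,0,0],"gripper": -1}
    - {"linear": [0,0,-0.02],"twist": [0,0,0],"gripper": -1}
    - {"linear": [0,0,-0.01],"twist": [0,0,0],"gripper": -1}
    - {"linear": [0,0,0],"twist": [0,0,0],"gripper": -1}
    - {"linear": [0,0,0],"twist": [0,0,0],"gripper": -1}
    - {"linear": [0,0,0],"twist": [0,0,0],"gripper": -1}
    - {"linear": [0,0,0],"twist": [0,0,0],"gripper": -1}
    - {"linear": [0,0,0],"twist": [0,0,0],"gripper": -1}

```text
time_s: 21.35
ee_pos: [0.5109, -0.1863, 0.1789]
ee_rot: [0.991, -0.135, -0.0, -0.0]
force: [-0.4, 1.5, 0.2]
width: 0.247
finger_force: 50.3
```

```bash
python3 f.py
```

```text
21.6 [ 0.5109 -0.1864  0.1789] [-0.64  1.22  0.01] [0.66 0.32 0.45] 50.29867351055145
```

Request:
play_rows:
  increments:
    - {"linear": [0,0,-0.02],"twist": [0,0,0],"gripper": -1}
    - {"linear": [0,0,-0.02],"twist": [0,0,0],"gripper": -1}
    - {"linear": [0,0,-0.02],"twist": [0,0,0],"gripper": -1}
    - {"linear": [0,0,-0.02],"twist": [0,0,0],"gripper": -1}
    - {"linear": [0,0,-0.02],"twist": [0,0,0],"gripper": -1}
    - {"linear": [0,0,0],"twist": [0,0,0],"gripper": -1}
    - {"linear": [0,0,0],"twist": [0,0,0],"gripper": -1}
    - {"linear": [0,0,0],"twist": [0,0,0],"gripper": -1}
    - {"linear": [0,0,0],"twist": [0,0,0],"gripper": -1}
    - {"linear": [0,0,0],"twist": [0,0,0],"gripper": -1}

```text
time_s: 22.9
ee_pos: [0.5109, -0.1863, 0.1769]
ee_rot: [0.991, -0.135, -0.0, 0.0]
force: [0.1, 1.9, 0.2]
width: 0.252
finger_force: 50.3
```

```bash
python3 f.py
```

```text
23.15 [ 0.5109 -0.1864  0.1769] [-0.01  1.79 -0.66] [0.18 0.45 0.6 ] 50.294761061668396
```

Request:
play_rows:
  increments:
    - {"linear": [0,0,-0.02],"twist": [0,0,0],"gripper": -1}
    - {"linear": [0,0,-0.02],"twist": [0,0,0],"gripper": -1}
    - {"linear": [0,0,-0.02],"twist": [0,0,0],"gripper": -1}
    - {"linear": [0,0,-0.02],"twist": [0,0,0],"gripper": -1}
    - {"linear": [0,0,-0.02],"twist": [0,0,0],"gripper": -1}
    - {"linear": [0,0,0],"twist": [0,0,0],"gripper": -1}
    - {"linear": [0,0,0],"twist": [0,0,0],"gripper": -1}
    - {"linear": [0,0,0],"twist": [0,0,0],"gripper": -1}
    - {"linear": [0,0,0],"twist": [0,0,0],"gripper": -1}
    - {"linear": [0,0,0],"twist": [0,0,0],"gripper": -1}

```text
time_s: 24.45
ee_pos: [0.5109, -0.1864, 0.1749]
ee_rot: [0.991, -0.135, 0.0, -0.0]
force: [1.0, 2.0, -0.1]
width: 0.251
finger_force: 50.4
```

Request:
play_rows:
  increments:
    - {"linear": [0,0,-0.02],"twist": [0,0,0],"gripper": -1}
    - {"linear": [0,0,-0.02],"twist": [0,0,0],"gripper": -1}
    - {"linear": [0,0,-0.02],"twist": [0,0,0],"gripper": -1}
    - {"linear": [0,0,-0.02],"twist": [0,0,0],"gripper": -1}
    - {"linear": [0,0,-0.02],"twist": [0,0,0],"gripper": -1}
    - {"linear": [0,0,0],"twist": [0,0,0],"gripper": -1}
    - {"linear": [0,0,0],"twist": [0,0,0],"gripper": -1}
    - {"linear": [0,0,0],"twist": [0,0,0],"gripper": -1}
    - {"linear": [0,0,0],"twist": [0,0,0],"gripper": -1}
    - {"linear": [0,0,0],"twist": [0,0,0],"gripper": -1}

```text
time_s: 25.7
ee_pos: [0.5109, -0.1863, 0.1729]
ee_rot: [0.991, -0.135, 0.0, 0.0]
force: [1.2, 0.8, -0.4]
width: 0.252
finger_force: 50.3
```

Request:
play_rows:
  increments:
    - {"linear": [0,0,-0.02],"twist": [0,0,0],"gripper": -1}
    - {"linear": [0,0,-0.02],"twist": [0,0,0],"gripper": -1}
    - {"linear": [0,0,-0.02],"twist": [0,0,0],"gripper": -1}
    - {"linear": [0,0,-0.02],"twist": [0,0,0],"gripper": -1}
    - {"linear": [0,0,-0.02],"twist": [0,0,0],"gripper": -1}
    - {"linear": [0,0,0],"twist": [0,0,0],"gripper": -1}
    - {"linear": [0,0,0],"twist": [0,0,0],"gripper": -1}
    - {"linear": [0,0,0],"twist": [0,0,0],"gripper": -1}
    - {"linear": [0,0,0],"twist": [0,0,0],"gripper": -1}
    - {"linear": [0,0,0],"twist": [0,0,0],"gripper": -1}

```text
time_s: 26.95
ee_pos: [0.5108, -0.1864, 0.1709]
ee_rot: [0.991, -0.135, 0.0, 0.0]
force: [0.9, 1.3, -1.1]
width: 0.25
finger_force: 50.4
```

Request:
play_rows:
  increments:
    - {"linear": [0,0,-0.02],"twist": [0,0,0],"gripper": -1}
    - {"linear": [0,0,-0.02],"twist": [0,0,0],"gripper": -1}
    - {"linear": [0,0,-0.02],"twist": [0,0,0],"gripper": -1}
    - {"linear": [0,0,-0.02],"twist": [0,0,0],"gripper": -1}
    - {"linear": [0,0,-0.02],"twist": [0,0,0],"gripper": -1}
    - {"linear": [0,0,0],"twist": [0,0,0],"gripper": -1}
    - {"linear": [0,0,0],"twist": [0,0,0],"gripper": -1}
    - {"linear": [0,0,0],"twist": [0,0,0],"gripper": -1}
    - {"linear": [0,0,0],"twist": [0,0,0],"gripper": -1}
    - {"linear": [0,0,0],"twist": [0,0,0],"gripper": -1}

```text
time_s: 28.2
ee_pos: [0.5109, -0.1864, 0.1689]
ee_rot: [0.991, -0.135, 0.0, 0.0]
force: [0.2, 1.4, 0.2]
width: 0.246
finger_force: 50.5
```

```bash
python3 f.py
```

```text
28.45 [ 0.5109 -0.1864  0.1689] [-0.04  1.03  0.46] [0.3  0.25 0.22] 50.45332968235016
```

Request:
play_rows:
  increments:
    - {"linear": [0,0,-0.02],"twist": [0,0,0],"gripper": -1}
    - {"linear": [0,0,-0.02],"twist": [0,0,0],"gripper": -1}
    - {"linear": [0,0,-0.02],"twist": [0,0,0],"gripper": -1}
    - {"linear": [0,0,-0.01],"twist": [0,0,0],"gripper": -1}
    - {"linear": [0,0,0],"twist": [0,0,0],"gripper": -1}
    - {"linear": [0,0,0],"twist": [0,0,0],"gripper": -1}
    - {"linear": [0,0,0],"twist": [0,0,0],"gripper": -1}
    - {"linear": [0,0,0],"twist": [0,0,0],"gripper": -1}
    - {"linear": [0,0,0],"twist": [0,0,0],"gripper": -1}
    - {"linear": [0,0,0],"twist": [0,0,0],"gripper": -1}

```text
time_s: 29.75
ee_pos: [0.5109, -0.1864, 0.1675]
ee_rot: [0.991, -0.135, 0.0, 0.0]
force: [-0.2, 1.4, 4.8]
width: 0.25
finger_force: 50.8
```

```bash
python3 f.py
```

```text
30.0 [ 0.5109 -0.1864  0.1675] [-0.52  1.17  4.08] [0.28 0.36 0.47] 50.80857217311859
```

The wax contact is clear, about 4 N over baseline. Now I'll release the knob and rise.

Request:
play_rows:
  increments:
    - {"linear": [0,0,0],"twist": [0,0,0],"gripper": -0.2}
    - {"linear": [0,0,0],"twist": [0,0,0],"gripper": 0.1}
    - {"linear": [0,0,0],"twist": [0,0,0],"gripper": 0.2}
    - {"linear": [0,0,0],"twist": [0,0,0],"gripper": 0.2}
    - {"linear": [0,0,0],"twist": [0,0,0],"gripper": 0.2}
    - {"linear": [0,0,0.3],"twist": [0,0,0],"gripper": 0.2}
    - {"linear": [0,0,0.5],"twist": [0,0,0],"gripper": 0.2}
    - {"linear": [0,0,0.6],"twist": [0,0,0],"gripper": 0.2}
    - {"linear": [0,0,0.7],"twist": [0,0,0],"gripper": 0.2}
    - {"linear": [0,0,0.7],"twist": [0,0,0],"gripper": 0.2}
  grip_force: 20

```text
time_s: 31.3
ee_pos: [0.511, -0.1864, 0.2248]
ee_rot: [0.991, -0.135, 0.0, 0.0]
force: [-0.2, 0.2, -0.8]
width: 0.602
finger_force: 0.0
```

Request:
play_rows:
  increments:
    - {"linear": [0,0,0],"twist": [0,0,0],"gripper": 0.2}
    - {"linear": [0.5,-0.14,0],"twist": [0,0,0],"gripper": -0.2}
    - {"linear": [0.7,-0.18,0],"twist": [0,0,0],"gripper": -1}
    - {"linear": [0.62,-0.18,0],"twist": [0,0,0],"gripper": -1}
    - {"linear": [0,0,0],"twist": [0,0,0],"gripper": -1}
    - {"linear": [0,0,0],"twist": [0,0,0],"gripper": -1}
    - {"linear": [0,0,0],"twist": [0,0,0],"gripper": -1}
    - {"linear": [0,0,0],"twist": [0,0,0],"gripper": -1}
    - {"linear": [0,0,0],"twist": [0,0,0],"gripper": -1}
    - {"linear": [0,0,0],"twist": [0,0,0],"gripper": -1}

```text
time_s: 32.55
ee_pos: [0.5472, -0.1964, 0.2236]
ee_rot: [0.991, -0.135, 0.0, 0.0]
force: [0.1, 0.3, -1.3]
width: -0.001
finger_force: 0.0
```

```bash
python3 - <<'E'
from h import *
o=bot.observe();print(o["ee_pos"],o["width"],o["force"],o["time_s"])
p=viewer.camera_params("wrist");i=viewer.snapshot("wrist");s=viewer.snapshot("side")
a=cv2.resize(s[110:210,270:370],(400,400),interpolation=cv2.INTER_CUBIC);b=i[:,120:520]
cv2.imwrite("pics/e.png",np.hstack([a,b]))
import pickle;pickle.dump(p,open("e.pkl","wb"))
for q in (0.511+.0366,-.1864-.0102,.165),(0.511,-.1864,.1985),o["ee_pos"]: print(proj(p,q)-[120,0])
E
```

```text
[ 0.5472032  -0.19636053  0.22358973] -0.0005565775294056014 [ 0.06515264  0.29546349 -1.34231196] 32.55
[201.03565022 218.64259142]
[201.00863996 297.79465435]
[200.68361589 257.99843531]
```

View pics/e.png

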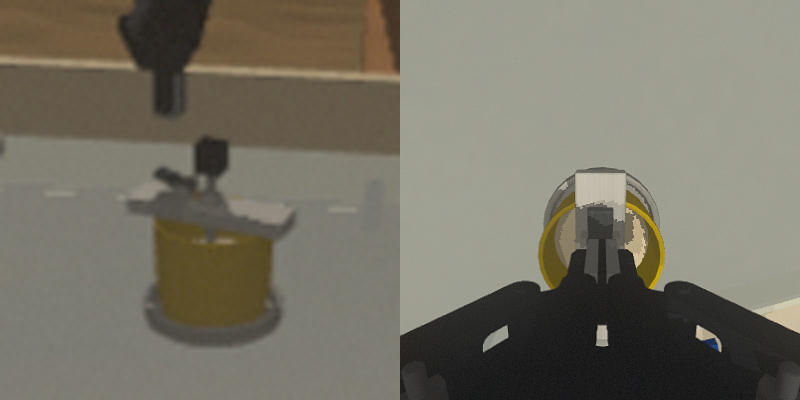

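The gauge sits on the cup with the knob lowered, and the lever is in line below the shut fingers (bar end at row 172, lever end at about row 207). I'll check the press point.

```bash
python3 - <<'E'
from h import *
import pickle;p=pickle.load(open("e.pkl","rb"))
for z in(.1505,.1545): print("axis from bar end",onz(p,720-400,172,z)[:2]-.065*np.array([.9636,-.267]))
for z in(.173,.1775): print("lever end->axis dist",np.dot(onz(p,720-400,207,z)[:2]-[.511,-.1864],[.9636,-.267]))
E
```

```text
axis from bar end [ 0.51243487 -0.18616859]
axis from bar end [ 0.51311585 -0.18637529]
lever end->axis dist 0.04827406856422134
lever end->axis dist 0.04959036944846056
```

Request:
play_rows:
  increments:
    - {"linear": [0,0,-0.6],"twist": [0,0,0],"gripper": -1}
    - {"linear": [0,0,-0.8],"twist": [0,0,0],"gripper": -1}
    - {"linear": [0,0,-0.5],"twist": [0,0,0],"gripper": -1}
    - {"linear": [0,0,-0.2],"twist": [0,0,0],"gripper": -1}
    - {"linear": [0,0,-0.1],"twist": [0,0,0],"gripper": -1}
    - {"linear": [0,0,-0.1],"twist": [0,0,0],"gripper": -1}
    - {"linear": [0,0,-0.1],"twist": [0,0,0],"gripper": -1}
    - {"linear": [0,0,-0.1],"twist": [0,0,0],"gripper": -1}
    - {"linear": [0,0,-0.1],"twist": [0,0,0],"gripper": -1}
    - {"linear": [0,0,0],"twist": [0,0,0],"gripper": -1}

```text
time_s: 33.9
ee_pos: [0.5476, -0.1964, 0.1716]
ee_rot: [0.991, -0.135, 0.0, 0.0]
force: [2.5, -0.0, 3.4]
width: -0.002
finger_force: 1.3
```

Request:
play_rows:
  increments:
    - {"linear": [0,0,-0.05],"twist": [0,0,0],"gripper": -1}
    - {"linear": [0,0,-0.05],"twist": [0,0,0],"gripper": -1}
    - {"linear": [0,0,-0.05],"twist": [0,0,0],"gripper": -1}
    - {"linear": [0,0,0],"twist": [0,0,0],"gripper": -1}
    - {"linear": [0,0,0],"twist": [0,0,0],"gripper": -1}
    - {"linear": [0,0,0],"twist": [0,0,0],"gripper": -1}
    - {"linear": [0,0,0],"twist": [0,0,0],"gripper": -1}
    - {"linear": [0,0,0],"twist": [0,0,0],"gripper": -1}
    - {"linear": [0,0,0],"twist": [0,0,0],"gripper": -1}
    - {"linear": [0,0,0],"twist": [0,0,0],"gripper": -1}

```text
time_s: 35.15
ee_pos: [0.5478, -0.1965, 0.1696]
ee_rot: [0.991, -0.135, 0.001, 0.0]
force: [1.4, -0.3, 9.9]
width: 0.002
finger_force: 4.9
```

Request:
play_rows:
  increments:
    - {"linear": [0,0,-0.05],"twist": [0,0,0],"gripper": -1}
    - {"linear": [0,0,-0.05],"twist": [0,0,0],"gripper": -1}
    - {"linear": [0,0,0],"twist": [0,0,0],"gripper": -1}
    - {"linear": [0,0,0],"twist": [0,0,0],"gripper": -1}
    - {"linear": [0,0,0],"twist": [0,0,0],"gripper": -1}
    - {"linear": [0,0,0],"twist": [0,0,0],"gripper": -1}
    - {"linear": [0,0,0],"twist": [0,0,0],"gripper": -1}
    - {"linear": [0,0,0],"twist": [0,0,0],"gripper": -1}
    - {"linear": [0,0,0],"twist": [0,0,0],"gripper": -1}
    - {"linear": [0,0,0],"twist": [0,0,0],"gripper": -1}

```text
time_s: 36.4
ee_pos: [0.5479, -0.1965, 0.1693]
ee_rot: [0.991, -0.135, 0.001, 0.0]
force: [-3.8, 1.4, 22.4]
width: 0.001
finger_force: 11.3
```

It reached a hard stop at z 0.1693 with 22 N. I'll rise to the same viewpoint and compare the lever numerically, before against after.

Request:
play_rows:
  increments:
    - {"linear": [0,0,0.1],"twist": [0,0,0],"gripper": -1}
    - {"linear": [0,0,0.2],"twist": [0,0,0],"gripper": -1}
    - {"linear": [0,0,0.5],"twist": [0,0,0],"gripper": -1}
    - {"linear": [0,0,0.8],"twist": [0,0,0],"gripper": -1}
    - {"linear": [0,0,0.8],"twist": [0,0,0],"gripper": -1}
    - {"linear": [0,0,0.45],"twist": [0,0,0],"gripper": -1}
    - {"linear": [0,0,0],"twist": [0,0,0],"gripper": -1}
    - {"linear": [0,0,0],"twist": [0,0,0],"gripper": -1}
    - {"linear": [0,0,0],"twist": [0,0,0],"gripper": -1}
    - {"linear": [0,0,0],"twist": [0,0,0],"gripper": -1}

```text
time_s: 37.65
ee_pos: [0.547, -0.1963, 0.223]
ee_rot: [0.991, -0.135, -0.0, -0.0]
force: [-0.4, -0.7, 0.5]
width: 0.001
finger_force: 0.0
```

```bash
python3 - <<'E'
from h import *
import pickle
o=bot.observe();print(o["ee_pos"],o["force"],o["time_s"])
p=viewer.camera_params("wrist");i=viewer.snapshot("wrist");s=viewer.snapshot("side");p0=pickle.load(open("e.pkl","rb"))
print("cam dz",(p["extrinsics"]-np.array(p0["extrinsics"]))[:3,3].round(4))
cv2.imwrite("pics/w2.png",i);cv2.imwrite("pics/s2.png",s)
e=cv2.imread("pics/e.png")
for n,J in (("before",e[:,400:]),("after",i[:,120:520])):
    print(n,J[165:250:3,190:210].mean((1,2)).round().astype(int).tolist(), J[220,170:232:2].mean(1).astype(int).tolist())
a=cv2.resize(s[110:210,270:370],(400,400),interpolation=cv2.INTER_CUBIC)
d=cv2.absdiff(a,e[:,:400]).max(2);d[:130]=0
for c in cv2.findContours((d>30).astype(np.uint8),cv2.RETR_EXTERNAL,cv2.CHAIN_APPROX_NONE)[0]:
    if cv2.contourArea(c)>30: print("side change",cv2.boundingRect(c),cv2.contourArea(c))
R,y=cv2.phaseCorrelate(np.float32(e[170:206,170:232].mean(2)),np.float32(i[170:206,290:352].mean(2)));print("bar shift",R)
E
```

```text
[ 0.54701148 -0.19628624  0.22302492] [-0.35950494 -0.6511012   0.51773468] 37.65
cam dz [-0.      0.     -0.0006]
before [155, 82, 99, 178, 185, 184, 185, 184, 184, 183, 183, 183, 174, 130, 76, 67, 76, 72, 69, 65, 58, 55, 54, 53, 53, 65, 64, 62, 62] [124, 124, 125, 95, 98, 95, 97, 95, 98, 54, 56, 59, 53, 55, 54, 73, 74, 74, 74, 75, 73, 71, 93, 91, 165, 164, 100, 153, 98, 99, 103]
after [155, 82, 97, 184, 185, 184, 184, 184, 183, 183, 183, 168, 55, 87, 84, 78, 78, 78, 70, 64, 56, 55, 55, 54, 53, 65, 63, 63, 61] [123, 124, 128, 95, 98, 98, 96, 95, 96, 61, 56, 55, 55, 55, 78, 77, 77, 74, 76, 79, 77, 71, 97, 92, 167, 164, 101, 156, 99, 101, 101]
side change (150, 181, 23, 13) 188.0
side change (154, 167, 31, 14) 238.5
bar shift (11.277671808101513, -13.945682377024681)
```

```bash
python3 - <<'E'
from h import *
p=viewer.camera_params("wrist");ps=viewer.camera_params("side")
a=np.array([.512,-.1862]);x=np.array([.9636,-.267]);h=20
for U in(.1405,.1448):
  print("barend row",proj(p,[*(a+.065*x),U+.007])[1].round(1))
  for t in(0,.2,.42):
    q=.42-t; P=lambda n:[*(a+(.020+.028*np.cos(q)-n*np.sin(q))*x),U+.022+.028*np.sin(q)+n*np.cos(q)]
    top,bot_=P(.0025),P(-.0025)
    print(U,t,"wrist rows",proj(p,top)[1].round(1),proj(p,bot_)[1].round(1),"side crop",((proj(ps,top)-[270,110])*4).round(0))
E
```

```text
barend row 171.8
0.1405 0 wrist rows 212.9 207.6 side crop [161. 169.]
0.1405 0.2 wrist rows 207.0 203.3 side crop [159. 175.]
0.1405 0.42 wrist rows 202.6 200.6 side crop [157. 182.]
barend row 172.9
0.1448 0 wrist rows 215.0 209.6 side crop [161. 164.]
0.1448 0.2 wrist rows 209.0 205.1 side crop [159. 170.]
0.1448 0.42 wrist rows 204.4 202.3 side crop [157. 177.]
```

```bash
python3 - <<'E'
import cv2
e=cv2.imread("pics/e.png")[:,400:];i=cv2.imread("pics/w2.png")[:,120:520]
for J in(e,i): print([(r,int(J[r,192:212].mean()),int(J[r,192:212].max(1).mean() if 0 else J[r,200].mean())) for r in range(196,222)])
s=cv2.imread("pics/s2.png");a=cv2.resize(s[110:210,270:370],(400,400),interpolation=cv2.INTER_CUBIC);b=cv2.imread("pics/e.png")[:,:400]
for n,J in(("b",b),("a",a)): 
  print(n); print(J[160:216:4,146:196:4].mean(2).astype(int))
E
```

```text
[(196, 182, 181), (197, 182, 181), (198, 182, 181), (199, 182, 183), (200, 178, 182), (201, 170, 159), (202, 158, 161), (203, 145, 108), (204, 133, 95), (205, 113, 98), (206, 115, 102), (207, 79, 70), (208, 66, 66), (209, 68, 64), (210, 66, 64), (211, 79, 76), (212, 80, 78), (213, 76, 74), (214, 72, 73), (215, 73, 72), (216, 72, 74), (217, 72, 73), (218, 70, 73), (219, 70, 75), (220, 67, 73), (221, 66, 74)]
[(196, 183, 182), (197, 184, 182), (198, 165, 158), (199, 135, 165), (200, 74, 65), (201, 54, 52), (202, 80, 77), (203, 87, 86), (204, 86, 87), (205, 86, 83), (206, 84, 79), (207, 83, 80), (208, 80, 79), (209, 80, 79), (210, 77, 75), (211, 77, 76), (212, 78, 78), (213, 77, 79), (214, 77, 76), (215, 77, 78), (216, 77, 77), (217, 74, 78), (218, 71, 76), (219, 71, 77), (220, 71, 77), (221, 71, 77)]
b
[[125 124 125 124 125 125 123 124 124 123 125 122  78]
 [124 124 125 121 115 119 124 125 125 126 125 121  80]
 [125 124 116  91  75  86 107 121 124 127 125 121  81]
 [124 121  90  55  55  61  73  81  99 120 125 120  84]
 [125 121  89  58  54  51  48  50  60  85  95  90  85]
 [127 127 118
[... 555 characters left out ...]
24 126 125 125 124 125 125 126 121  78]
 [124 123 123 125 125 125 125 124 124 125 127 122  79]
 [124 123 123 122 124 126 123 125 125 125 124 119  83]
 [125 124 122 109 101 109 112 120 124 123 104  90  85]
 [126 110  96  80  70  72  77  74  79  82  74  64  72]
 [133 100  65  57  54  49  50  56  62  59  59  54  62]
 [137 115  77  60  56  51  53  63  73  75  69  55  63]
 [142 133  99  73  70  66  65  68  68  76  77  67  69]
 [141 135 105  80  77  77  77  74  70  75  77  76  76]
 [109 104  89  79  76  78  77  76  76  78  79  85  84]
 [ 86  81  76  80  77  78  77  78  77  77  83  89  90]
 [ 82  80  76  79  80  78  79  79  79  80  86  86  89]
 [ 87  84  79  77  79  80  81  80  80  82  83  84  85]]
```

The lever's end edge moved from rows 207–211 to rows 200–202, which matches the fully-down prediction (200.6–202.6). The side view shows it level, with the bar and knob unchanged. I'm handing in.

```bash
python3 -c "
from h import *
print(ticket.hand_in())"
```

```text
the job is handed in; nothing more can be done
None
```

I handed the job in at about 38 s; hand-in gave no verdict. The gauge rests on the cup with its probe within about 2 mm of the centre, pushed onto the wax at about 4 N. The lever measured fully down, and the jar, tin and bowl were never approached. I did not re-measure the probe's contact after letting go of the knob.

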